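# Wedge the rocking instrument cabinet until it stands firm

### The job

The small white drawer cabinet rocks because its front right foot (as you face its drawers) is worn short and hangs just above the table. Without gripping or lifting anything, push the orange wedge, thin end first, under that foot with your fingertips until the cabinet no longer rocks: snug, not so far that it jacks the cabinet up or shoves it along. Test it by pressing down firmly with the fingertips on the cabinet's top, right over that foot; if it still gives, push the wedge in further. Disturb nothing else, and finish while holding that test press, the cabinet standing level and firm under it.

Things in the scene. Friction and masses are not known exactly. Their poses are not given: they have to be found in the camera images.
- cabinet: white cabinet of two drawers, 200 mm deep (own x), 220 wide (own y), 105 high, 3 to 4.4 kg; z up. Origin: centre of its underside at foot level = table level. Drawer fronts face own -x, roughly the room's -y (the robot's right); the pulls stand 12 mm proud within 40 mm of the front's middle. Carcass 22 mm clear of the table on four round-ended black rubber feet (28 mm across) at own x = +-84, y = +-94 mm. It slides only above some 12 N
- loose_corner (a point): point on the cabinet's top straight above the short foot's centre, (-84, -94, 105) mm in the cabinet's frame: the place to press. The three whole feet carry the cabinet level; pressing here with 2 to 4 N tips the unwedged cabinet down until the short foot meets the table, and it rocks back when let go; 5 to 10 N is a good firm test press
- short_foot (a point): centre of the short foot in plan, (-84, -94, 0) mm in the cabinet's frame, at table level: of the two feet under the drawer fronts, the one farther from the robot. The real underside of this foot hangs 4 to 8 mm higher, differently each time, and is not reported
- wedge: orange plastic wedge with dark cross ribs, flat on the table, 120 mm long (own x), 40 wide, 60 g. 18 mm high at the thick end (own x = -60), sloping evenly to 2 mm at the thin end (+60). Origin: centre of its underside. Starts in front of the short foot, thin end roughly towards it. Slides with under 1 N; once it bears on the foot resistance climbs: 4 to 8 N is snug, about 15 N jacks or shoves the cabinet
- wedge_tip (a point): middle of the wedge's thin edge, at the underside
- wedge_butt (a point): middle of the wedge's thick end face, at the underside
- cast_top: off-white plaster dental cast, 62 x 58 x 30 mm, standing on the back of the cabinet's top; origin: centre of its underside
- cast_table: yellowish stone dental cast, 62 x 58 x 30 mm, on the table beside the wedge; origin: centre of its underside
- water_bottle: glass water bottle with a green cap, diameter 66 mm, 220 mm high; origin: centre of its underside
- mixing_bowl: green rubber mixing bowl, diameter 116 mm, 62 mm high; origin: centre of its underside
- stone_jar: blue jar with a white cap, diameter 68 mm, 95 mm high; origin: centre of its underside
- wax_knife: steel wax knife lying on the table, about 145 mm long, 9 mm wide, 8 mm high, along its own x axis; origin: under its middle
Mind the look-alikes: they are no part of the job. Several things have the shape of the wedge; the one meant has the colours described above.

How it is judged:
By the outcome, as a careful person would: the job done as asked, in the order asked, and still so for the second after the job is handed in, while the arm keeps its last pose, push and grip.
It also fails if it takes over 64 s, if anything falls off the work surface, if the arm or the gripper's body presses on something with over 40 N, if the wrist force passes 120 N, or if a joint passes its speed limit or range.

### The arm

A 6-joint arm with a two-finger parallel gripper is mounted at the origin on the work surface. World frame = base frame: x ahead of the robot, y to its left, z up, the work surface at z = 0. Lengths are in mm, angles in rad, forces in N, time in s.
With the tool pointing down it reaches from about 350 to 725 mm from the base axis. Payload 4.3 kg.
Tool frame: the origin (TCP) lies at the very end of the fingers, on their centre line; the grasp point (between the pads) lies 19 mm behind it; z points along the fingers, y is the direction in which the jaws open and shut (so a half turn about z gives the same grasp; the last joint's range is limited). The gripper opens to 85 mm and grips with 20 to 120 N. Pads are 22 mm wide; open, the fingers measure 114 mm over their backs; the gripper's body (76 mm by 85 mm) begins 54 mm behind the grasp point. The pads swing forward as they close: fully open they stand 13 mm farther back than shut.
Start: joints at [-1.256, 0.377, 0.081, 1.274, 0, 1.46], TCP at [236.995, -523.928, 231.329] pointing down, gripper open.
Joint ranges: [-2.72, 2.72], [-0.84, 1.66], [-1.02, 1.22], [-1.77, 2.12], [-1.37, 1.28], [-3.14, 3.14]. Speed limits (rad/s): [2.57, 2.57, 3.14, 3.14, 3.14, 3.14].

### API

Orientations are given as a rotation vector (axis times angle).
In Python, from rig import * gives the robot as it stands.
- The arm moves only by the shell command python3 -m jog 'ROWS' [FORCE]. ROWS is JSON, a list of rows, each an object of numbers: "hand": the closure, from 0 (fully open) to 1 (shut); "dx", "dy", "dz": the shift along the tool's x, y, z in cm; "turn": the turn about the tool's z in rad. In form: [{"hand": .., "dx": .., "dy": .., "dz": .., "turn": ..}, ...]. A call has 1 to 12 rows; each row is the pose to reach, as a shift and turn from the pose commanded when the call began, along the tool's axes at that moment; what a row does not reach only later rows make up. A row lasts 1/8 s, in which the tool goes at most 62.5 mm and 10.7 degrees, less where a joint would pass 70% of its speed; a pose out of reach is approached as far as the arm can. A call with a gripper value outside its range is refused whole. The fingers move at their own pace and stop on an object; FORCE is the grip in N (left out, the last holds). Time passes only in rows, so rows that repeat a pose let the fingers close. It gives the time, the measured TCP pose, the force and the opening at its end, in the units of the state.
- get_state(): the state, without advancing time (a new reading comes with each control period).
- read_camera(name): name is "scene" or "side" or "wrist"; returns (picture, depth): 420x560x3 uint8, red, green, blue; 420x560 float32, mm along the optical axis (not along the pixel's ray), 0 where there is no reading.
- camera_model(name): a dict with "vertical_fov" (degrees; the focal length in pixels is half the picture's height over the tangent of half this angle, whatever the lens; pixels are square), "cx", "cy" (the principal point, pixels), "k1" (the pictures are not rectified: a ray, as slopes to the right and down, at radius r is drawn at 1 + k1 r^2 times it, then the intrinsics apply), "R" (3x3) and "t" (3): a world point X has camera coordinates R X + t; the wrist camera has in their place "mount" (4x4, takes a point from camera to tool coordinates, whose origin is the TCP and whose axes are the flange's). Camera axes: x right, y down, z forward; pixel columns grow to the right and rows downward; lengths in mm; the calibration is good to about 2 mm. A picture is of the moment at which its call begins: read the wrist's pose just before it. camera_model takes no time and is no camera call.
- sign_off(): hands the job in, once; it reports no verdict.
The state is a dict: "t": time; "qpos": joint angles; "joint_velocities": joint speeds; "tau": joint torques, N m; "eef_pos": TCP position; "eef_rot": TCP orientation; "wrist_force": force on the tool from outside, world axes, zero at the start; "ft_torque": the same for the moment, N m; "width": opening from 0.0 (shut) to 1.0 (fully open).
Only numpy, scipy, OpenCV 4.12 (cv2) and the standard library are available. Lean on these libraries where they do the work, as an engineer would, in place of code of your own. Each camera call takes 0.05 s, during which the arm holds its last target.

## Working session

There is one attempt and no reset: what is moved stays moved. The work goes in short steps, Python scripts to look and compute and a shell command to move; the robot and the scene stay as the last step left them, time stands still between calls to the robot, and variables do not carry over. Pictures are saved under pics/ and viewed, and the job is handed in when it is done.

```bash
ls; mkdir -p pics
cat > h.py <<'E'
import numpy as np, cv2
from rig import *
from scipy.spatial.transform import Rotation as Rn
def save(img,name,scale=1,box=None):
    if box: img=img[box[1]:box[3],box[0]:box[2]]
    img=cv2.resize(img,None,fx=scale,fy=scale,interpolation=cv2.INTER_CUBIC)
    cv2.imwrite(name,img[:,:,::-1])
def ext(name,st=None):
    m=camera_model(name)
    if name=='wrist':
        M=np.array(m['mount']);st=st or get_state()
        T=np.eye(4);T[:3,:3]=Rn.from_rotvec(st['eef_rot']).as_matrix();T[:3,3]=st['eef_pos']
        C=T@M; return m,C[:3,:3],C[:3,3]
    R=np.array(m['R']);t=np.array(m['t']); return m,R.T,-R.T@t
def ray(m,uv):
    f=210/np.tan(np.radians(m['vertical_fov'])/2)
    d=(np.array(uv,float)-[m['cx'],m['cy']])/f
    r=np.linalg.norm(d); u=r
    for _ in range(30): u=r/(1+m['k1']*u*u)
    s=d*(u/r if r>0 else 1)
    return np.array([s[0],s[1],1.])
def onz(E,uv,z):
    m,R,c=E; d=R@ray(m,uv); return c+d*(z-c[2])/d[2]
def proj(E,X):
    m,R,c=E; p=R.T@(np.array(X,float)-c); s=p[:2]/p[2]
    f=210/np.tan(np.radians(m['vertical_fov'])/2)
    return s*(1+m['k1']*(s@s))*f+[m['cx'],m['cy']]
def deep(E,uv,D):
    m,R,c=E; return c+R@ray(m,uv)*D[int(round(uv[1])),int(round(uv[0]))]
E
python3 - <<'E'
from h import *
st=get_state();print(st['t'],st['eef_pos'],st['eef_rot'],st['wrist_force'])
for n in ['scene','side','wrist']:
    p,d=read_camera(n); save(p,f'pics/{n}0.png',1.4); np.savez(f'{n}0.npz',p=p,d=d)
    E=ext(n); print(n,E[2],E[1][:,2],E[0]['vertical_fov'],E[0]['k1'])
E
```

```text
pics
0.0 [ 236.77089074 -523.25772699  230.33206031] [-3.06897518e+00 -6.61773825e-01  3.24843365e-04] [ 0.78658834 -0.05017651 -0.59160873]
scene [1281.11166418  426.35465527  917.18916178] [-0.61492363 -0.36200847 -0.70058461] 44.1451871234546 -0.09636482213626152
side [ 240.84159037 1038.29278444  968.23945266] [ 0.21591555 -0.75221451 -0.62253819] 45.51546231074427 -0.18386141765879324
wrist [ 303.30520466 -493.33463921  373.03251861] [-0.26302709 -0.11679941 -0.95769236] 60.995780454886365 -0.05408361373069714
```

View pics/scene0.png

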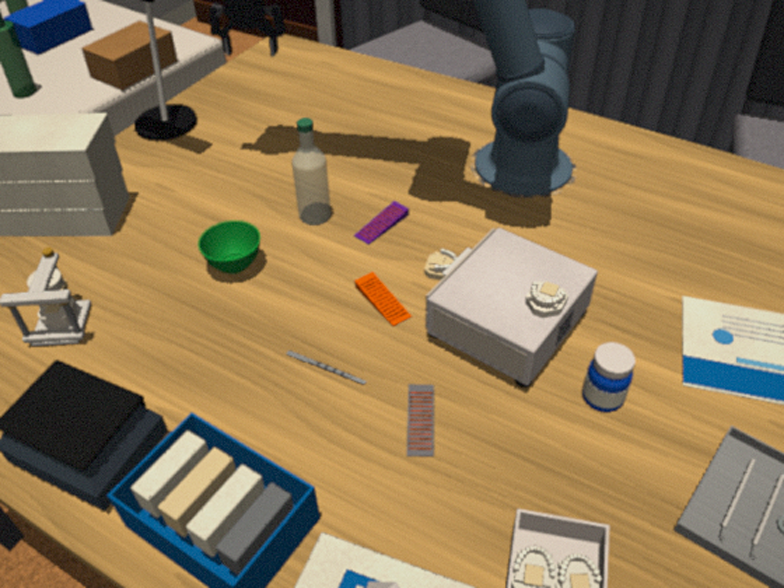

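View pics/side0.png

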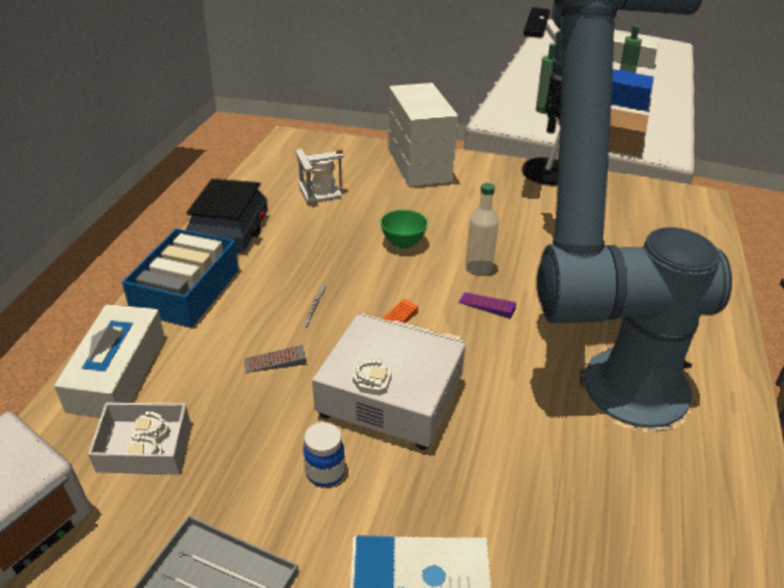

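View pics/wrist0.png

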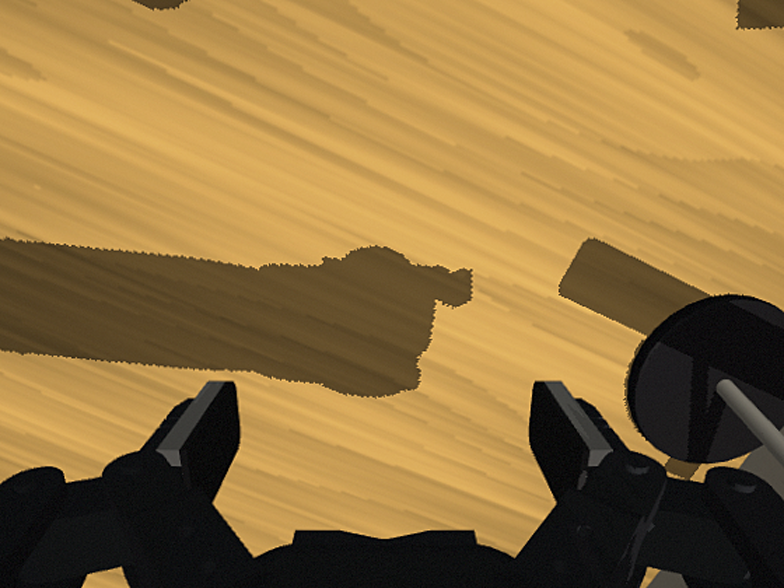

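Run:
```python
from h import *
p=np.load('scene0.npz')['p']; save(p,'pics/s_cab.png',4,(240,150,440,280))
p=np.load('side0.npz')['p']; save(p,'pics/d_cab.png',4,(210,195,350,325))
```

```text
(no output)
```

View pics/s_cab.png

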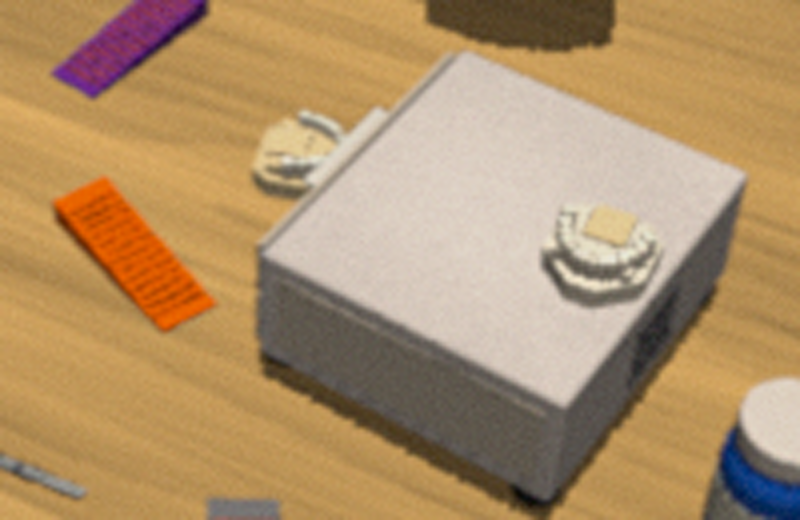

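View pics/d_cab.png

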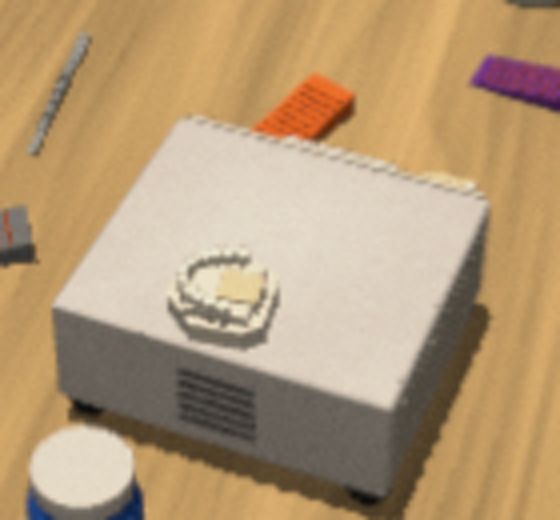

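Run:
```python
from h import *
S=ext('scene');D=ext('side')
s=[onz(S,(240+a/4,150+b/4),105)[:2] for a,b in [(462,53),(262,248),(560,408),(745,177)]]
d=[onz(D,(210+a/4,195+b/4),105)[:2] for a,b in [(487,198),(183,119),(55,308),(390,408)]]
print(np.round(s,1));print(np.round(d,1))
for q in(s,d):
    q=np.array(q);print(q.mean(0),[np.linalg.norm(q[i]-q[i-1]).round(1) for i in range(4)])
w=[onz(S,(240+a/4,150+b/4),z)[:2] for a,b,z in [(55,203,18),(107,178,18),(165,330,2),(215,302,2)]]
print(np.round(w,1)); 
w=[onz(D,(210+a/4,195+b/4),z)[:2] for a,b,z in [(311,75,18),(354,95,18)]]
print(np.round(w,1))
```

```text
[[350.4  86.2]
 [558.8  58.7]
 [586.5 247.3]
 [372.2 274.3]]
[[340.5  82.1]
 [550.6  61. ]
 [573.  251.6]
 [361.7 273.9]]
[466.9682535  166.62123614] [np.float64(189.4), np.float64(210.3), np.float64(190.6), np.float64(216.0)]
[456.44902853 167.15446457] [np.float64(192.9), np.float64(211.1), np.float64(191.9), np.float64(212.4)]
[[ 509.7 -112.7]
 [ 474.1  -96.1]
 [ 557.    -6. ]
 [ 522.1    9. ]]
[[ 503.9 -113.9]
 [ 467.2  -99.7]]
```

Run:
```python
from h import *
for n,pts in [('scene',[(310,200),(250,260),(380,215),(330,200),(345,190),(350,220)]),('side',[(180,330),(200,200),(260,260),(290,245),(300,270),(265,280)])]:
    E=ext(n);d=np.load(n+'0.npz')['d'];print(n,E[0]['cx'],E[0]['cy'])
    for q in pts: print(q,np.round(deep(E,q,d),1))
```

```text
scene 283.0092073900871 206.55849493416275
(310, 200) [420.9   0.5  -0.7]
(250, 260) [663.2 -27.6  -2.2]
(380, 215) [497.  209.2 115.3]
(330, 200) [495.5  88.1 102.6]
(345, 190) [448.6 103.7 102.8]
(350, 220) [531.  154.2 102.7]
side 266.2835654499862 210.72280278255752
(180, 330) [647.5 374.3   3. ]
(200, 200) [ 795.1 -123.9    1.3]
(260, 260) [493.3 212.5 130.6]
(290, 245) [442.8 114.8 106.3]
(300, 270) [398.2 193.3 104.5]
(265, 280) [469.3 252.1 108.3]
```

Run:
```python
from h import *
S=ext('scene');D=ext('side')
g=lambda E,a,b,z: print(np.round(onz(E,(a/1.4,b/1.4),z)[:2],0))
print('bottlecap');g(S,305,124,220);g(D,487,186,220)
print('bowl');g(S,231,265,0);g(D,404,243,0)
print('cast');g(S,440,268,0)
print('purple');g(S,382,225,9)
print('knife');g(S,289,352,0);g(S,364,382,0)
R=Rn.from_rotvec(get_state()['eef_rot']).as_matrix();print(np.round(R,3))
```

```text
bottlecap
[ 380. -290.]
[ 368. -298.]
bowl
[ 572. -352.]
[ 560. -350.]
cast
[388.  -4.]
purple
[ 341. -157.]
knife
[ 693. -129.]
[685.  13.]
[[ 0.911  0.412 -0.   ]
 [ 0.412 -0.911  0.001]
 [ 0.    -0.002 -1.   ]]
```

```bash
python3 -m jog '[{"hand":1,"dx":5,"dy":0,"dz":-5,"turn":0},{"hand":1,"dx":10,"dy":0,"dz":-9,"turn":0},{"hand":1,"dx":16,"dy":0.2,"dz":-9,"turn":0},{"hand":1,"dx":22,"dy":0.3,"dz":-9,"turn":0},{"hand":1,"dx":28,"dy":0.4,"dz":-9,"turn":0},{"hand":1,"dx":31,"dy":-2,"dz":-9,"turn":-0.1},{"hand":1,"dx":34,"dy":-7,"dz":-9,"turn":-0.25},{"hand":1,"dx":36,"dy":-12.5,"dz":-9,"turn":-0.4},{"hand":1,"dx":38,"dy":-18,"dz":-8,"turn":-0.55},{"hand":1,"dx":40,"dy":-23.5,"dz":-6,"turn":-0.73},{"hand":1,"dx":42,"dy":-28,"dz":-2,"turn":-0.73},{"hand":1,"dx":42.6,"dy":-30.4,"dz":1,"turn":-0.73}]'
python3 -m jog '[{"hand":1,"dx":0,"dy":0,"dz":0,"turn":0},{"hand":1,"dx":0,"dy":0,"dz":0,"turn":0}]'
python3 - <<'E'
from h import *
st=get_state();print(st)
p,d=read_camera('wrist');save(p,'pics/w1.png',1.4);np.savez('w1.npz',p=p,d=d,pos=st['eef_pos'],rot=st['eef_rot'])
E
```

```text
t: 1.65
eef_pos: [498.9, -68.8, 219.8]
eef_rot: [-2.629, -1.718, 0.001]
wrist_force: [0.0, -0.2, 0.8]
width: 0.002
t: 1.9
eef_pos: [500.6, -72.2, 222.2]
eef_rot: [2.631, 1.714, 0.001]
wrist_force: [0.2, -0.8, 0.4]
width: -0.0
{'t': 1.9, 'qpos': array([-2.68343304e-01,  2.38184926e-01, -1.35968911e-01,  1.19510140e+00,
       -6.09341269e-04,  1.71878237e+00]), 'joint_velocities': array([-0.01423192, -0.00371606,  0.03249238, -0.00102224,  0.00280275,
        0.00328096]), 'tau': array([ 7.26476144e-01, -3.84554136e+01,  2.56359297e+01,  1.10708107e-01,
        3.23430053e-02, -6.56494612e-04]), 'eef_pos': array([500.56557205, -72.1900491 , 222.23275796]), 'eef_rot': array([2.63127306e+00, 1.71354089e+00, 8.88942783e-04]), 'wrist_force': array([ 0.22498331, -0.84403781,  0.37584649]), 'ft_torque': array([ 0.01913159, -0.00500922,  0.03364743]), 'width': -0.0003467960537934484}
```

View pics/w1.png

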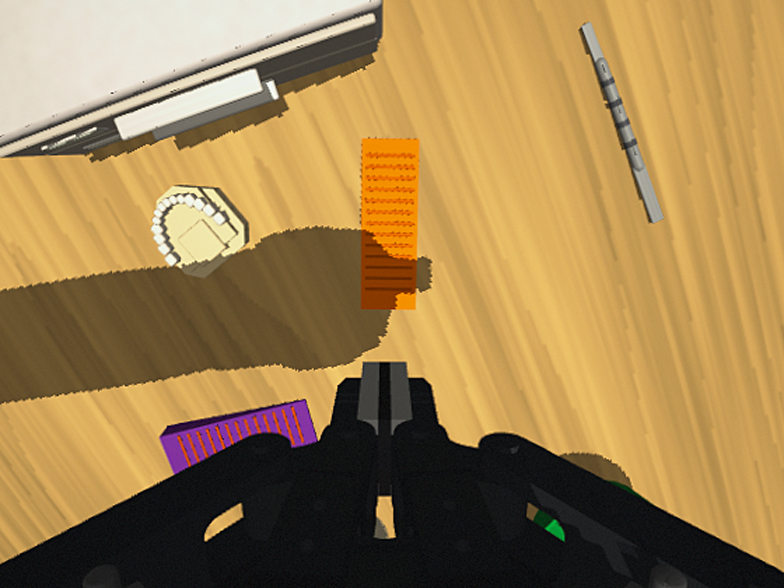

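Run:
```python
from h import *
f=np.load('w1.npz');save(f['p'],'pics/w1c.png',4,(150,0,330,125))
```

```text
(no output)
```

View pics/w1c.png

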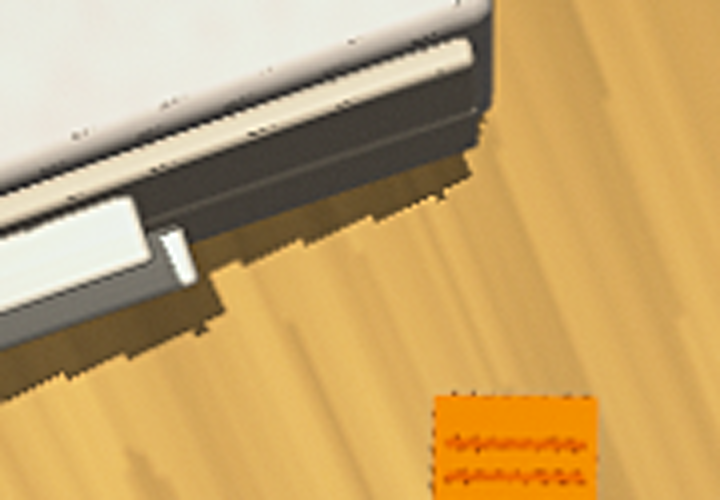

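Run:
```python
from h import *
f=np.load('w1.npz');st=dict(eef_pos=f['pos'],eef_rot=f['rot']);E=ext('wrist',st)
print(np.round(Rn.from_rotvec(f['rot']).as_matrix(),3))
c=lambda a,b:(150+(a+.5)/4-.5,(b+.5)/4-.5)
for nm,a,b,z in [('toprim',0,182,100),('toprim',490,18,100),('lip',472,62,90),('lip',0,222,90),('bot',470,152,22),('bot',205,238,22),('tipL',433,396,2),('tipR',598,396,2)]:
    print(nm,np.round(onz(E,c(a,b),z),1),np.round(deep(E,c(a,b),f['d']),1))
g=lambda a,b,z: np.round(onz(E,((a+.5)/1.4-.5,(b+.5)/1.4-.5),z),1)
print('butt',g(361,308,18),g(416,309,18), 'cast',g(200,230,15),'knife',g(587,25,5),g(655,220,5))
S=ext('scene');D=ext('side')
```

```text
[[ 0.404  0.915  0.001]
 [ 0.915 -0.404 -0.001]
 [-0.     0.002 -1.   ]]
toprim [467.3  66.9 100. ] [467.7  66.5 101.4]
toprim [555.   55.8 100. ] [555.4  56.7  96.2]
lip [550.2  52.9  90. ] [551.4  56.3  73.6]
lip [461.7  63.7  90. ] [465.   60.4 103.2]
bot [547.4  50.6  22. ] [ 5.485e+02  5.420e+01 -4.000e-01]
bot [485.6  58.4  22. ] [486.3  57.4  27.4]
tipL [517.7   7.    2. ] [517.6   7.    1.5]
tipR [554.5  -9.2   2. ] [ 5.546e+02 -9.200e+00 -3.000e-01]
butt [ 468.9 -101.5   18. ] [ 505.3 -118.4   18. ] cast [387.8  -3.5  15. ] knife [684.7  13.7   5. ] [ 691.2 -130.2    5. ]
```

```bash
python3 -m jog '[{"hand":1,"dx":-5,"dy":0.3,"dz":3,"turn":0.007},{"hand":1,"dx":-7.1,"dy":0.3,"dz":8,"turn":0.007},{"hand":1,"dx":-7.1,"dy":0.3,"dz":14,"turn":0.007},{"hand":1,"dx":-7.1,"dy":0.3,"dz":19,"turn":0.007},{"hand":1,"dx":-7.1,"dy":0.3,"dz":21.3,"turn":0.007},{"hand":1,"dx":-7.1,"dy":0.3,"dz":21.3,"turn":0.007},{"hand":1,"dx":-7.1,"dy":0.3,"dz":21.3,"turn":0.007}]'
python3 - <<'E'
from h import *
st=get_state();print(st['t'],st['eef_pos'],st['wrist_force'],np.round(Rn.from_rotvec(st['eef_rot']).as_matrix(),3)[:,0])
p,d=read_camera('wrist');save(p,'pics/w2.png',1.4);np.savez('w2.npz',p=p,d=d,pos=st['eef_pos'],rot=st['eef_rot'])
E
```

```text
t: 2.82
eef_pos: [475.9, -139.1, 10.0]
eef_rot: [2.637, 1.703, 0.003]
wrist_force: [-0.1, -0.2, 0.4]
width: -0.001
2.825 [ 475.86718361 -139.09003204    9.98722239] [-0.05156405 -0.1839132   0.44857131] [ 0.412  0.911 -0.   ]
```

View pics/w2.png

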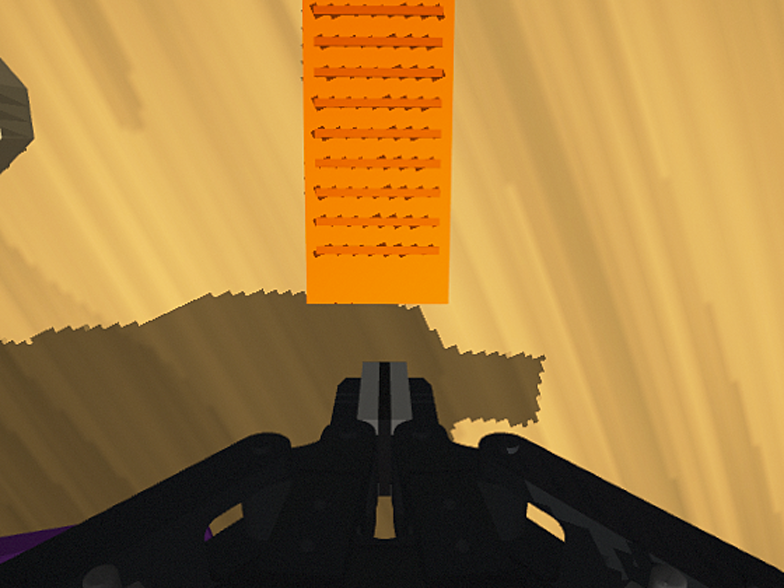

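```bash
python3 -m jog '[{"hand":0.78,"dx":0,"dy":-0.2,"dz":0.3,"turn":0},{"hand":0.78,"dx":0,"dy":-0.2,"dz":0.3,"turn":0},{"hand":0.78,"dx":0,"dy":-0.2,"dz":0.3,"turn":0}]'
python3 - <<'E'
from h import *
st=get_state();print(st['t'],st['eef_pos'],st['wrist_force'],np.round(Rn.from_rotvec(st['eef_rot']).as_matrix(),3)[:,0])
p,d=read_camera('wrist');save(p,'pics/w3.png',4,(180,180,370,300));np.savez('w3.npz',p=p,d=d,pos=st['eef_pos'],rot=st['eef_rot'])
f=np.load('w2.npz');E=ext('wrist',dict(eef_pos=f['pos'],eef_rot=f['rot']))
g=lambda a,b,z: np.round(onz(E,((a+.5)/1.4-.5,(b+.5)/1.4-.5),z),1)
print(g(307,303,18),g(448,303,18),'finger',g(362,362,10),g(408,362,10))
E
```

```text
t: 3.25
eef_pos: [472.2, -136.7, 5.6]
eef_rot: [2.638, 1.706, 0.0]
wrist_force: [-0.1, 0.1, 0.2]
width: 0.221
3.25 [ 472.22881723 -136.72036009    5.61282008] [-0.08556343  0.05981315  0.18707723] [ 0.41   0.912 -0.   ]
[ 468.4 -101.8   18. ] [ 504.7 -118.1   18. ] finger [ 473.1 -127.7   10. ] [ 486.1 -133.6   10. ]
```

View pics/w3.png

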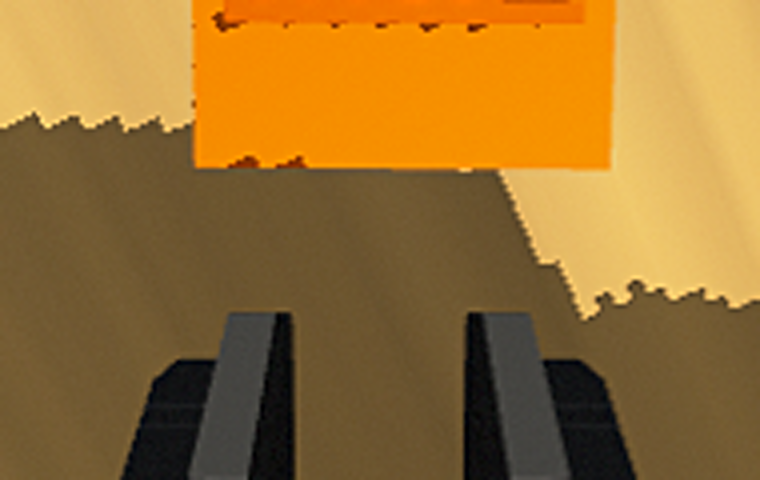

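```bash
cat > path.py <<'E'
import numpy as np
h0=np.radians(65.8)
u=lambda h:np.array([np.cos(h),np.sin(h)])
P0=np.array([472.1,-136.8]); H=np.radians(65.8); X=u(H); Y=np.array([X[1],-X[0]])
C0=np.array([511.6,-55.6]); foot=np.array([543,72.])
best=None
for A in range(20,120,1): # turn length
  for th in np.radians(np.arange(5,25,.5)):
    if A/th<240: continue
    s=np.linspace(0,A,200);c=C0+np.array([np.trapezoid(np.cos(h0+th*s/A),s),np.trapezoid(np.sin(h0+th*s/A),s)])
    h=h0+th; r=foot-c; lat=r@np.array([u(h)[1],-u(h)[0]]); ax=r@u(h)
    if abs(lat)<1 and ax>40:
      k=abs(np.degrees(h)-82.9)
      if best is None or k+abs(lat)<best[0]: best=(k+abs(lat),A,th,lat,ax)
print(best[1],np.degrees(best[2]),best[3:])
_,A,th,_,ax=best
c=C0.copy();h=h0
for s in range(0,125):
    if s%8==0 or s==A:
        t=c-70*u(h);d=t-P0; print(s,'dx %.2f dy %.2f turn %.3f'%(d@X/10,d@Y/10,-(h-H)),'tip-past-foot %.1f'%(60-(foot-c)@u(h)), t.round(1))
    if s<A: h+=th/A/2
    c=c+u(h)
    if s<A: h+=th/A/2
E
python3 path.py
```

```text
91 16.0 (np.float64(0.25588247691328125), np.float64(40.95213519904856))
0 dx 2.03 dy 0.27 turn -0.000 tip-past-foot -69.3 [ 482.9 -119.4]
8 dx 2.83 dy 0.44 turn -0.025 tip-past-foot -61.8 [ 487.7 -112.8]
16 dx 3.63 dy 0.58 turn -0.049 tip-past-foot -54.3 [ 492.3 -106. ]
24 dx 4.44 dy 0.70 turn -0.074 tip-past-foot -46.7 [496.7 -99.2]
32 dx 5.25 dy 0.80 turn -0.098 tip-past-foot -39.0 [501.  -92.2]
40 dx 6.07 dy 0.89 turn -0.123 tip-past-foot -31.3 [505.1 -85.1]
48 dx 6.88 dy 0.95 turn -0.147 tip-past-foot -23.5 [509.  -77.9]
56 dx 7.70 dy 0.99 turn -0.172 tip-past-foot -15.7 [512.7 -70.6]
64 dx 8.52 dy 1.01 turn -0.196 tip-past-foot -7.8 [516.3 -63.3]
72 dx 9.34 dy 1.02 turn -0.221 tip-past-foot 0.1 [519.6 -55.8]
80 dx 10.16 dy 1.00 turn -0.245 tip-past-foot 8.1 [522.8 -48.3]
88 dx 10.97 dy 0.96 turn -0.270 tip-past-foot 16.0 [525.8 -40.7]
91 dx 11.28 dy 0.94 turn -0.279 tip-past-foot 19.0 [526.9 -37.8]
96 dx 11.76 dy 0.80 turn -0.279 tip-past-foot 24.0 [527.6 -32.8]
104 dx 12.53 dy 0.58 turn -0.279 tip-past-foot 32.0 [528.8 -24.9]
112 dx 13.30 dy 0.36 turn -0.279 tip-past-foot 40.0 [529.9 -17. ]
120 dx 14.07 dy 0.14 turn -0.279 tip-past-foot 48.0 [531.1  -9.1]
```

```bash
python3 -m jog '[{"hand":0.78,"dx":1.2,"dy":0.25,"dz":0,"turn":0},{"hand":0.78,"dx":1.8,"dy":0.27,"dz":0,"turn":0},{"hand":0.78,"dx":2.2,"dy":0.3,"dz":0,"turn":-0.005},{"hand":0.78,"dx":2.83,"dy":0.44,"dz":0,"turn":-0.025},{"hand":0.78,"dx":3.63,"dy":0.58,"dz":0,"turn":-0.049},{"hand":0.78,"dx":4.44,"dy":0.7,"dz":0,"turn":-0.074},{"hand":0.78,"dx":5.25,"dy":0.8,"dz":0,"turn":-0.098},{"hand":0.78,"dx":6.07,"dy":0.89,"dz":0,"turn":-0.123},{"hand":0.78,"dx":6.88,"dy":0.95,"dz":0,"turn":-0.147},{"hand":0.78,"dx":6.88,"dy":0.95,"dz":0,"turn":-0.147},{"hand":0.78,"dx":6.88,"dy":0.95,"dz":0,"turn":-0.147}]'
python3 - <<'E'
from h import *
st=get_state();print(st['t'],st['eef_pos'],st['wrist_force'],np.round(Rn.from_rotvec(st['eef_rot']).as_matrix(),3)[:,0])
p,d=read_camera('wrist');save(p,'pics/w4.png',1.4);np.savez('w4.npz',p=p,d=d,pos=st['eef_pos'],rot=st['eef_rot'])
p,d=read_camera('scene');save(p,'pics/s4.png',4,(240,150,440,280))
E
```

```text
t: 4.68
eef_pos: [508.9, -77.8, 5.2]
eef_rot: [-2.506, -1.895, 0.0]
wrist_force: [-0.0, -0.1, -0.0]
width: 0.218
4.675 [508.90399131 -77.84125523   5.24489602] [-0.03773331 -0.12188569 -0.01622136] [ 0.272  0.962 -0.   ]
```

View pics/w4.png

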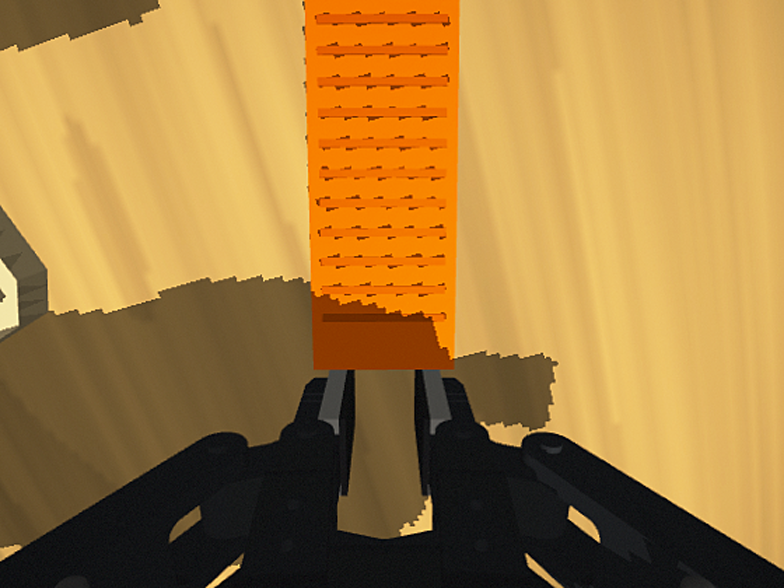

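View pics/s4.png

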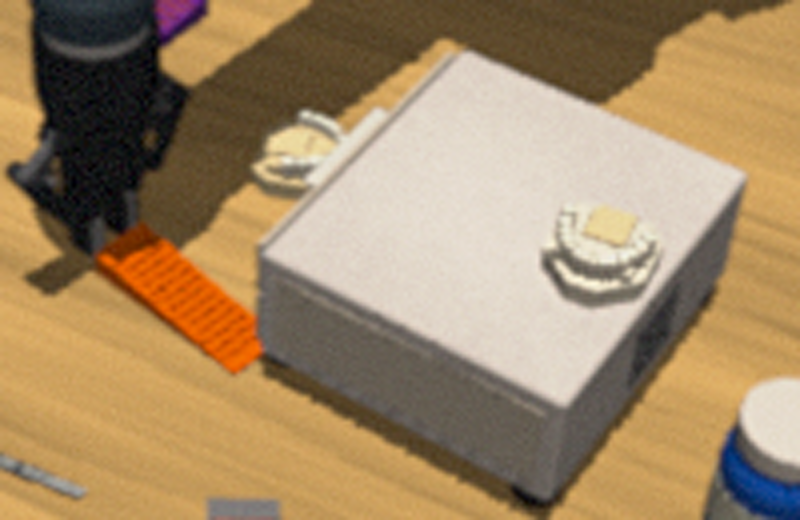

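```bash
sed -i 's/P0=np.array.*/P0=np.array([509.0,-77.9]); H=np.radians(74.22); X=u(H); Y=np.array([X[1],-X[0]])/' path.py; python3 path.py | tail -11
```

```text
48 dx -0.00 dy -0.00 turn -0.000 tip-past-foot -23.5 [509.  -77.9]
56 dx 0.80 dy 0.16 turn -0.025 tip-past-foot -15.7 [512.7 -70.6]
64 dx 1.61 dy 0.30 turn -0.049 tip-past-foot -7.8 [516.3 -63.3]
72 dx 2.42 dy 0.42 turn -0.074 tip-past-foot 0.1 [519.6 -55.8]
80 dx 3.23 dy 0.53 turn -0.099 tip-past-foot 8.1 [522.8 -48.3]
88 dx 4.04 dy 0.61 turn -0.123 tip-past-foot 16.0 [525.8 -40.7]
91 dx 4.35 dy 0.63 turn -0.132 tip-past-foot 19.0 [526.9 -37.8]
96 dx 4.84 dy 0.57 turn -0.132 tip-past-foot 24.0 [527.6 -32.8]
104 dx 5.64 dy 0.46 turn -0.132 tip-past-foot 32.0 [528.8 -24.9]
112 dx 6.43 dy 0.36 turn -0.132 tip-past-foot 40.0 [529.9 -17. ]
120 dx 7.22 dy 0.25 turn -0.132 tip-past-foot 48.0 [531.1  -9.1]
```

```bash
python3 -m jog '[{"hand":0.78,"dx":0.8,"dy":0.16,"dz":0,"turn":-0.025},{"hand":0.78,"dx":1.61,"dy":0.3,"dz":0,"turn":-0.049},{"hand":0.78,"dx":2.42,"dy":0.42,"dz":0,"turn":-0.074},{"hand":0.78,"dx":2.83,"dy":0.48,"dz":0,"turn":-0.087},{"hand":0.78,"dx":3.23,"dy":0.53,"dz":0,"turn":-0.099},{"hand":0.78,"dx":3.6,"dy":0.57,"dz":0,"turn":-0.11},{"hand":0.78,"dx":3.6,"dy":0.57,"dz":0,"turn":-0.11},{"hand":0.78,"dx":3.6,"dy":0.57,"dz":0,"turn":-0.11}]'
python3 - <<'E'
from h import *
st=get_state();print(st['t'],st['eef_pos'],st['wrist_force'],np.round(Rn.from_rotvec(st['eef_rot']).as_matrix(),3)[:,0])
p,d=read_camera('wrist');save(p,'pics/w5.png',1.4);np.savez('w5.npz',p=p,d=d,pos=st['eef_pos'],rot=st['eef_rot'])
p,d=read_camera('scene');save(p,'pics/s5.png',4,(240,150,440,280))
E
```

```text
t: 5.78
eef_pos: [524.2, -44.8, 5.3]
eef_rot: [-2.398, -2.029, -0.0]
wrist_force: [-1.0, 0.4, -0.4]
width: 0.221
5.775 [524.20662799 -44.81304226   5.26824116] [-0.978161    0.4209547  -0.39396016] [0.165 0.986 0.   ]
```

View pics/w5.png

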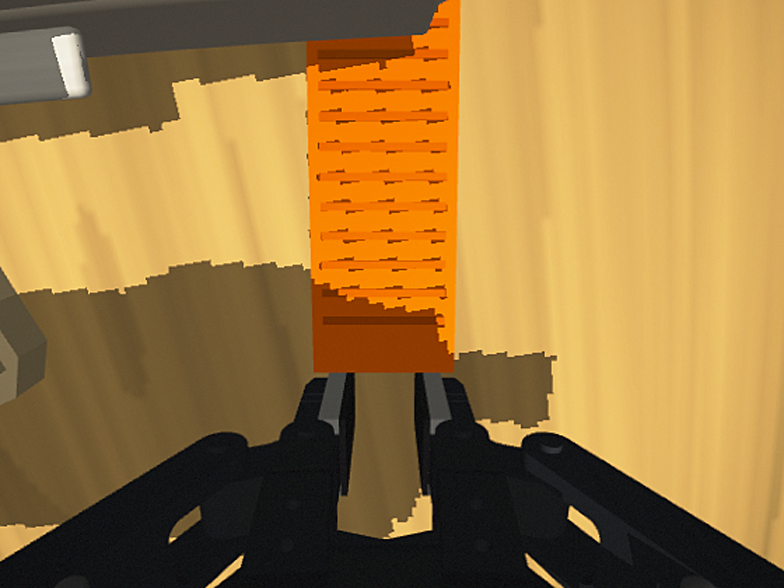

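View pics/s5.png

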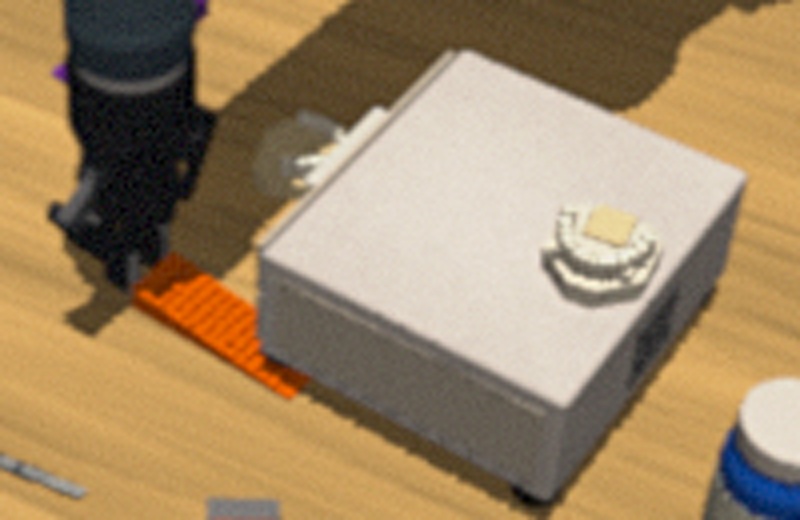

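```bash
python3 -m jog '[{"hand":0.78,"dx":0.2,"dy":0.02,"dz":0,"turn":-0.007},{"hand":0.78,"dx":0.4,"dy":0.04,"dz":0,"turn":-0.015},{"hand":0.78,"dx":0.6,"dy":0.05,"dz":0,"turn":-0.022},{"hand":0.78,"dx":0.6,"dy":0.05,"dz":0,"turn":-0.022}]'; python3 -m jog '[{"hand":0.78,"dx":0.2,"dy":0,"dz":0,"turn":0},{"hand":0.78,"dx":0.4,"dy":0,"dz":0,"turn":0},{"hand":0.78,"dx":0.4,"dy":0,"dz":0,"turn":0}]'
```

```text
t: 6.38
eef_pos: [525.8, -38.8, 5.3]
eef_rot: [-2.375, -2.056, -0.0]
wrist_force: [0.4, -0.4, -0.4]
width: 0.218
t: 6.75
eef_pos: [526.3, -34.8, 5.3]
eef_rot: [-2.375, -2.056, -0.0]
wrist_force: [0.4, 0.7, 0.7]
width: 0.22
```

```bash
python3 -m jog '[{"hand":0.78,"dx":0.15,"dy":0,"dz":0,"turn":0},{"hand":0.78,"dx":0.3,"dy":0,"dz":0,"turn":0},{"hand":0.78,"dx":0.3,"dy":0,"dz":0,"turn":0}]'
```

```text
t: 7.12
eef_pos: [526.8, -31.9, 5.3]
eef_rot: [-2.375, -2.056, -0.0]
wrist_force: [-0.0, 0.5, 0.3]
width: 0.22
```

```bash
for i in 1; do python3 -m jog '[{"hand":0.78,"dx":0.1,"dy":0,"dz":0,"turn":0},{"hand":0.78,"dx":0.2,"dy":0,"dz":0,"turn":0},{"hand":0.78,"dx":0.2,"dy":0,"dz":0,"turn":0}]'; done; python3 -m jog '[{"hand":0.78,"dx":0.1,"dy":0,"dz":0,"turn":0},{"hand":0.78,"dx":0.2,"dy":0,"dz":0,"turn":0},{"hand":0.78,"dx":0.2,"dy":0,"dz":0,"turn":0}]'
```

```text
t: 7.5
eef_pos: [527.1, -30.0, 5.3]
eef_rot: [2.375, 2.056, 0.0]
wrist_force: [0.1, 0.7, -0.8]
width: 0.22
t: 7.88
eef_pos: [527.3, -28.1, 5.3]
eef_rot: [2.375, 2.056, -0.0]
wrist_force: [-0.5, -0.5, 0.1]
width: 0.222
```

```bash
python3 -m jog '[{"hand":0.78,"dx":0.1,"dy":0,"dz":0,"turn":0},{"hand":0.78,"dx":0.2,"dy":0,"dz":0,"turn":0},{"hand":0.78,"dx":0.2,"dy":0,"dz":0,"turn":0}]'
```

```text
t: 8.25
eef_pos: [527.6, -26.5, 5.3]
eef_rot: [2.375, 2.055, -0.001]
wrist_force: [-0.8, -3.2, -0.6]
width: 0.217
```

```bash
python3 -m jog '[{"hand":0.78,"dx":0.1,"dy":0,"dz":0,"turn":0},{"hand":0.78,"dx":0.2,"dy":0,"dz":0,"turn":0},{"hand":0.78,"dx":0.2,"dy":0,"dz":0,"turn":0}]'
```

```text
t: 8.62
eef_pos: [527.8, -24.9, 5.3]
eef_rot: [2.375, 2.055, -0.002]
wrist_force: [-1.6, -5.2, -1.0]
width: 0.224
```

```bash
python3 -m jog '[{"hand":0.78,"dx":0.05,"dy":0,"dz":0,"turn":0},{"hand":0.05,"dx":0.05,"dy":0,"dz":0,"turn":0}]' 2>&1 | head -0; python3 -m jog '[{"hand":0.78,"dx":0,"dy":0,"dz":0,"turn":0}]'
python3 - <<'E'
from h import *
st=get_state();print(st['t'],st['eef_pos'],st['wrist_force'])
p,d=read_camera('wrist');save(p,'pics/w6.png',1.4)
p,d=read_camera('scene');save(p,'pics/s6.png',4,(240,150,440,280))
E
```

```text
t: 9.0
eef_pos: [529.6, -24.5, 5.8]
eef_rot: [2.374, 2.053, 0.002]
wrist_force: [2.2, -4.6, 1.6]
width: 0.243
9.0 [529.55592031 -24.51383896   5.79534907] [ 2.24054344 -4.59187074  1.57407966]
```

View pics/w6.png

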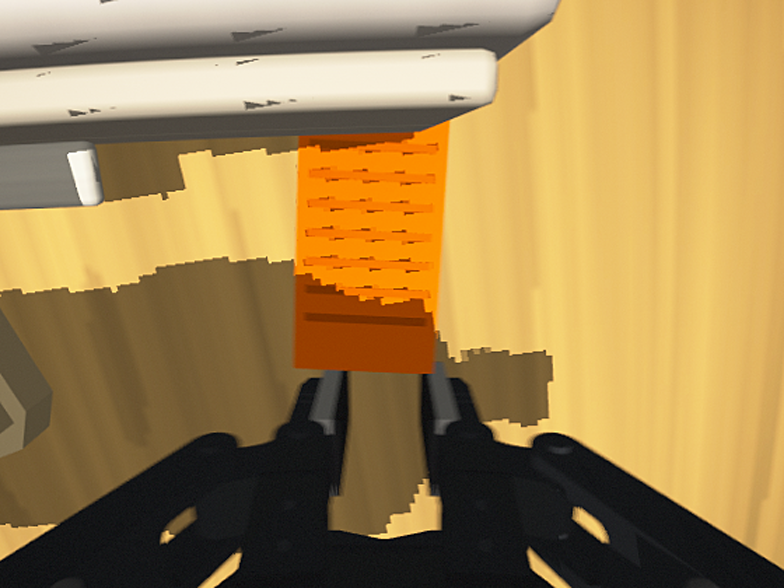

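View pics/s6.png

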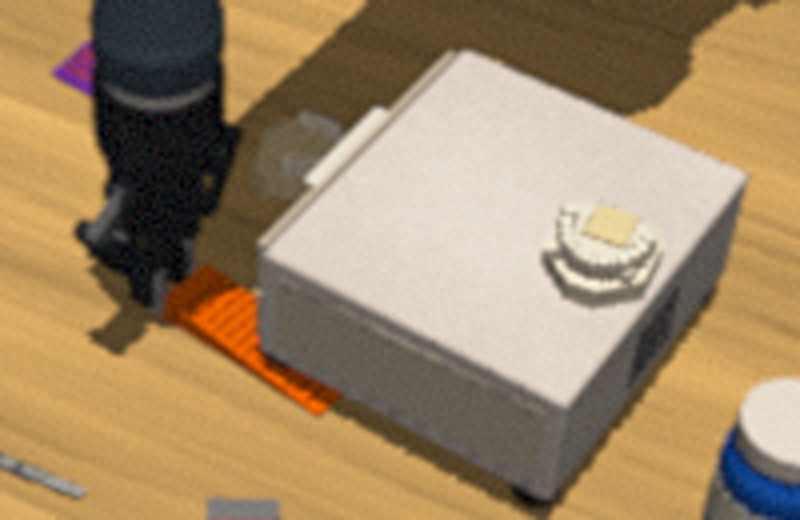

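```bash
python3 -m jog '[{"hand":0.78,"dx":-1,"dy":0,"dz":0,"turn":0},{"hand":0.78,"dx":-3,"dy":0,"dz":0,"turn":0},{"hand":0.78,"dx":-3,"dy":0,"dz":-2,"turn":0},{"hand":1,"dx":-3,"dy":0,"dz":-8,"turn":0},{"hand":1,"dx":-2,"dy":0,"dz":-14,"turn":0},{"hand":1,"dx":0,"dy":0,"dz":-20,"turn":0},{"hand":1,"dx":2,"dy":0,"dz":-20,"turn":0},{"hand":1,"dx":2,"dy":0,"dz":-20,"turn":0},{"hand":1,"dx":2,"dy":0,"dz":-20,"turn":0}]'
python3 - <<'E'
from h import *
st=get_state();print(st['t'],st['eef_pos'],st['wrist_force'],np.round(Rn.from_rotvec(st['eef_rot']).as_matrix(),3)[:,0])
p,d=read_camera('wrist');save(p,'pics/w7.png',1.4);np.savez('w7.npz',p=p,d=d,pos=st['eef_pos'],rot=st['eef_rot'])
E
```

```text
t: 10.22
eef_pos: [529.7, -3.9, 204.2]
eef_rot: [-2.374, -2.055, 0.002]
wrist_force: [-0.6, -0.5, 0.0]
width: -0.001
10.225 [529.73784103  -3.88488856 204.17180418] [-0.57999385 -0.50733681  0.02846891] [0.143 0.99  0.   ]
```

View pics/w7.png

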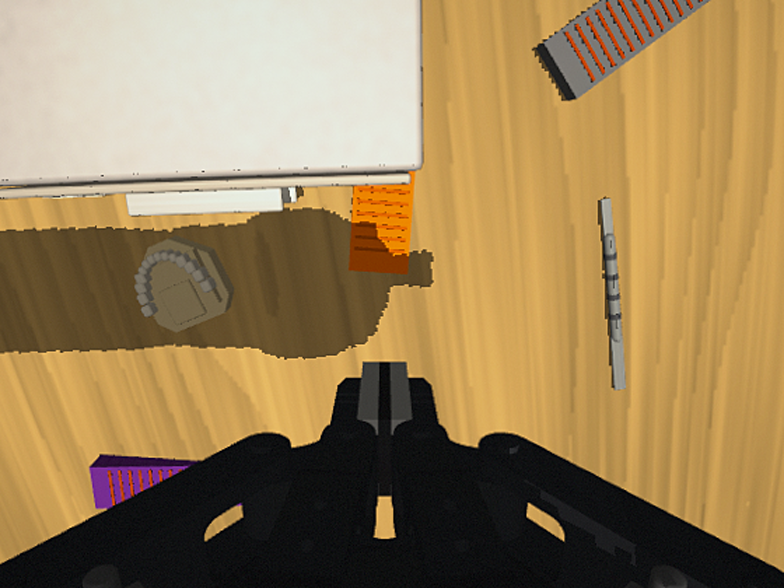

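Run:
```python
from h import *
f=np.load('w7.npz');E=ext('wrist',dict(eef_pos=f['pos'],eef_rot=f['rot']))
g=lambda a,b,z: np.round(onz(E,((a+.5)/1.4-.5,(b+.5)/1.4-.5),z),1)
print('corner',g(423,167,100),'side',g(424,30,100),'front',g(5,181,100),'lip',g(410,185,90),'lip0',g(5,194,90))
B=(g(350,270,18)+g(408,273,18))/2;print('butt',B, g(350,270,18)-g(408,273,18))
x=np.array([.124,.992]);y=np.array([-.992,.124])
c=g(423,167,100)[:2]; print('foot if corner(-97,-110):',c+13*x+16*y, c+16*x+16*y)
```

```text
corner [556.6  57.3 100. ] side [564.5 117.3 100. ] front [349.4  82.1 100. ] lip [549.7  48.9  90. ] lip0 [339.4  76.2  90. ]
butt [524.2 -10.6  18. ] [-38.6   7.6   0. ]
foot if corner(-97,-110): [542.34  72.18] [542.712  75.156]
```

Run:
```python
from h import *
f=np.load('w7.npz');E=ext('wrist',dict(eef_pos=f['pos'],eef_rot=f['rot']))
save(f['p'],'pics/w7c.png',4,(60,100,310,210))
x=np.array([.124,.992]);c=np.array([556.6,57.3])
for z in(40,60,80): print(z,[(onz(E,((a+.5)/1.4-.5,(b+.5)/1.4-.5),z)[:2]-c)@x for a,b in((284,210),(200,215))])
# depth profile down a column through front, own x vs z
for col in (280,200):
  for v in range(110,160,2):
    P=deep(E,(col,v),f['d']);print(col,v,round((P[:2]-c)@x,1),round(P[2],1),end=' | ')
  print()
```

```text
40 [np.float64(-26.261737181471375), np.float64(-28.144251570971807)]
60 [np.float64(-23.954385782015652), np.float64(-25.714110907012692)]
80 [np.float64(-21.647034382559916), np.float64(-23.283970243053574)]
280 110 6.2 104.8 | 280 112 5.0 104.5 | 280 114 3.7 103.5 | 280 116 2.4 104.4 | 280 118 1.1 102.9 | 280 120 -0.2 102.8 | 280 122 -2.7 77.2 | 280 124 -2.9 102.1 | 280 126 -4.2 102.7 | 280 128 -5.5 102.0 | 280 130 -6.8 102.2 | 280 132 -14.7 9.7 | 280 134 -16.5 10.2 | 280 136 -18.3 10.5 | 280 138 -20.0 11.6 | 280 140 -22.0 9.6 | 280 142 -23.7 11.4 | 280 144 -25.4 12.1 | 280 146 -27.2 12.9 | 280 148 -29.0 13.3 | 280 150 -31.1 10.9 | 280 152 -32.8 12.3 | 280 154 -34.8 11.8 | 280 156 -36.5 13.0 | 280 158 -38.3 13.0 | 
200 110 7.3 103.6 | 200 112 6.0 105.0 | 200 114 4.8 104.9 | 200 116 3.5 105.4 | 200 118 2.2 104.1 | 200 120 0.9 105.4 | 200 122 -0.4 104.0 | 200 124 -1.7 103.3 | 200 126 -3.6 91.8 | 200 128 -4.4 102.4 | 200 130 -5.7 102.5 | 200 132 -7.1 101.3 | 200 134 -8.9 95.5 | 200 136 -10.4 93.8 | 200 138 -11.7 94.9 | 200 140 -13.1 94.5 | 200 142 -14.3 96.2 | 200 144 -15.8 95.2 | 200 146 -17.0 96.3 | 200 148 -18.5 95.5 | 200 150 -20.1 94.3 | 200 152 -32.8 1.1 | 200 154 -34.7 0.7 | 200 156 -36.8 0.1 | 200 158 -38.9 -1.2 |
```

View pics/w7c.png

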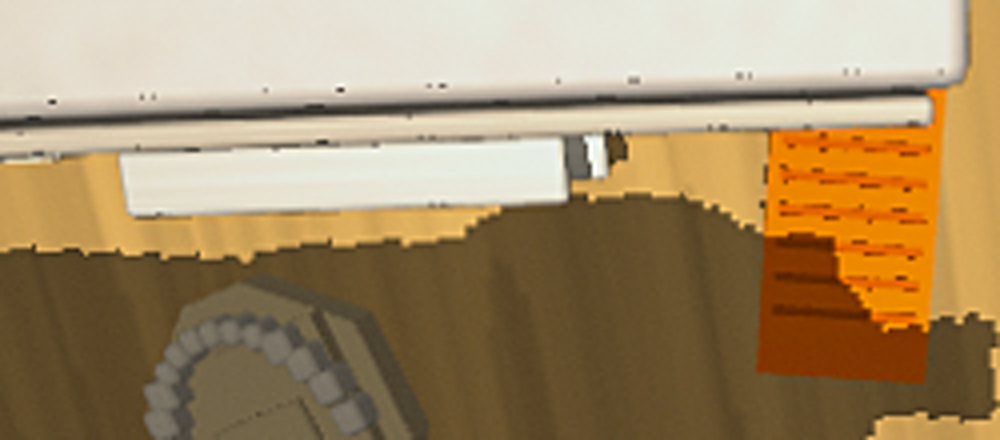

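```bash
python3 -m jog '[{"hand":1,"dx":4,"dy":0.1,"dz":0,"turn":0},{"hand":1,"dx":7.2,"dy":0.1,"dz":3,"turn":0},{"hand":1,"dx":7.2,"dy":0.1,"dz":6,"turn":0},{"hand":1,"dx":7.2,"dy":0.1,"dz":8.5,"turn":0},{"hand":1,"dx":7.2,"dy":0.1,"dz":9.3,"turn":0},{"hand":1,"dx":7.2,"dy":0.1,"dz":9.6,"turn":0},{"hand":1,"dx":7.2,"dy":0.1,"dz":9.6,"turn":0}]'
```

```text
t: 11.15
eef_pos: [542.7, 67.0, 109.9]
eef_rot: [2.376, 2.055, 0.001]
wrist_force: [-0.1, 0.1, -0.3]
width: 0.001
```

```bash
python3 -m jog '[{"hand":1,"dx":0,"dy":0,"dz":0.1,"turn":0},{"hand":1,"dx":0,"dy":0,"dz":0.2,"turn":0},{"hand":1,"dx":0,"dy":0,"dz":0.2,"turn":0}]';  python3 -m jog '[{"hand":1,"dx":0,"dy":0,"dz":0.05,"turn":0},{"hand":1,"dx":0,"dy":0,"dz":0.1,"turn":0},{"hand":1,"dx":0,"dy":0,"dz":0.1,"turn":0}]'
```

```text
t: 11.52
eef_pos: [542.3, 67.3, 107.5]
eef_rot: [2.375, 2.056, 0.0]
wrist_force: [0.8, -0.5, 0.1]
width: -0.001
t: 11.9
eef_pos: [542.1, 67.3, 106.2]
eef_rot: [2.375, 2.056, -0.0]
wrist_force: [-0.9, 0.7, -0.3]
width: -0.001
```

```bash
python3 -m jog '[{"hand":1,"dx":0,"dy":0,"dz":0.05,"turn":0},{"hand":1,"dx":0,"dy":0,"dz":0.05,"turn":0}]';  python3 -m jog '[{"hand":1,"dx":0,"dy":0,"dz":0.05,"turn":0},{"hand":1,"dx":0,"dy":0,"dz":0.05,"turn":0}]'
```

```text
t: 12.15
eef_pos: [542.1, 67.3, 105.7]
eef_rot: [-2.375, -2.056, 0.0]
wrist_force: [-1.4, 0.2, -0.2]
width: -0.002
t: 12.4
eef_pos: [542.2, 67.3, 105.3]
eef_rot: [2.375, 2.056, -0.0]
wrist_force: [0.2, 0.6, 0.1]
width: 0.001
```

```bash
python3 -m jog '[{"hand":1,"dx":0,"dy":0,"dz":0.05,"turn":0},{"hand":1,"dx":0,"dy":0,"dz":0.05,"turn":0}]'
```

```text
t: 12.65
eef_pos: [542.2, 67.3, 104.7]
eef_rot: [2.375, 2.056, -0.0]
wrist_force: [0.3, 0.8, -0.2]
width: 0.003
```

```bash
python3 -m jog '[{"hand":1,"dx":0,"dy":0,"dz":0.05,"turn":0},{"hand":1,"dx":0,"dy":0,"dz":0.05,"turn":0}]'
```

```text
t: 12.9
eef_pos: [542.2, 67.3, 104.5]
eef_rot: [2.375, 2.056, 0.0]
wrist_force: [-0.5, 0.0, 2.3]
width: -0.0
```

```bash
python3 -m jog '[{"hand":1,"dx":0,"dy":0,"dz":0.05,"turn":0},{"hand":1,"dx":0,"dy":0,"dz":0.05,"turn":0}]'
```

```text
t: 13.15
eef_pos: [542.3, 67.2, 104.4]
eef_rot: [2.375, 2.056, 0.001]
wrist_force: [-1.7, 0.8, 5.3]
width: 0.002
```

```bash
python3 -m jog '[{"hand":1,"dx":0,"dy":0,"dz":0.05,"turn":0},{"hand":1,"dx":0,"dy":0,"dz":0.05,"turn":0}]'
```

```text
t: 13.4
eef_pos: [542.3, 67.2, 104.3]
eef_rot: [2.375, 2.055, 0.001]
wrist_force: [-2.9, 0.2, 9.0]
width: 0.001
```

```bash
python3 -m jog '[{"hand":1,"dx":0,"dy":0,"dz":-0.01,"turn":0},{"hand":1,"dx":0,"dy":0,"dz":-0.01,"turn":0},{"hand":1,"dx":0,"dy":0,"dz":-0.01,"turn":0},{"hand":1,"dx":0,"dy":0,"dz":-0.01,"turn":0}]'
python3 - <<'E'
from h import *
F=[]
for i in range(4):
    p,d=read_camera('scene');st=get_state();F.append(st['wrist_force']);print(st['eef_pos'])
print(np.mean(F,0),st['t'])
save(p,'pics/s8.png',4,(240,150,440,280))
p0=np.load('scene0.npz')['p'];save(cv2.absdiff(p,p0),'pics/diff8.png',1.4)
p,d=read_camera('side');save(p,'pics/d8.png',4,(210,195,350,325))
E
```

```text
t: 13.9
eef_pos: [542.3, 67.2, 104.4]
eef_rot: [2.375, 2.055, 0.001]
wrist_force: [-3.3, -0.1, 7.1]
width: 0.001
[542.34547136  67.23328913 104.38193233]
[542.3073831   67.23388277 104.36475446]
[542.33327912  67.22910509 104.37288726]
[542.31935971  67.22864304 104.37577971]
[-2.34184559 -0.24919716  8.15374685] 14.1
```

View pics/s8.png

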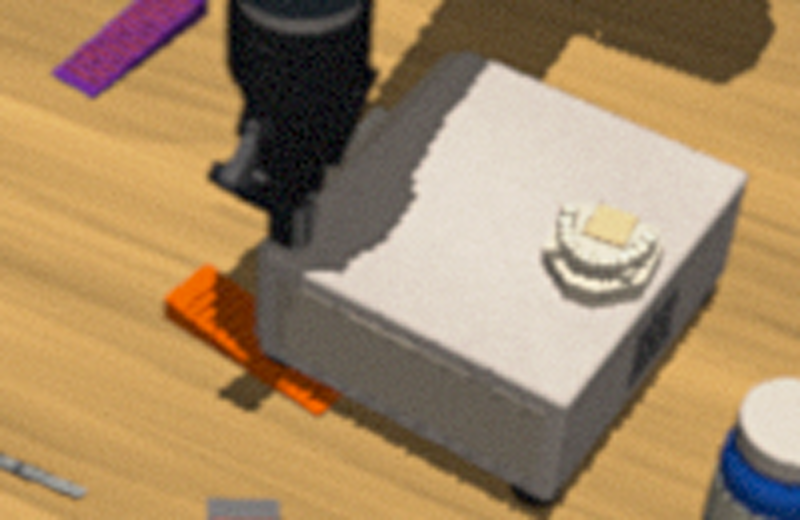

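View pics/diff8.png

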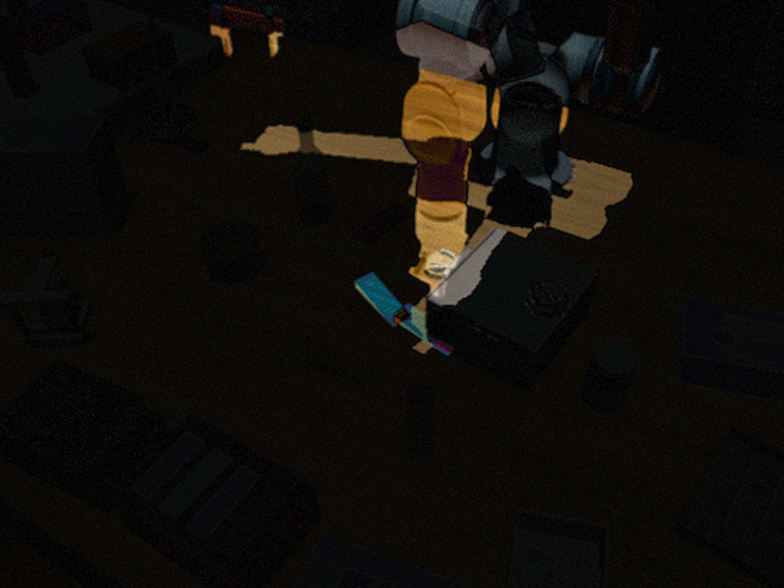

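View pics/d8.png

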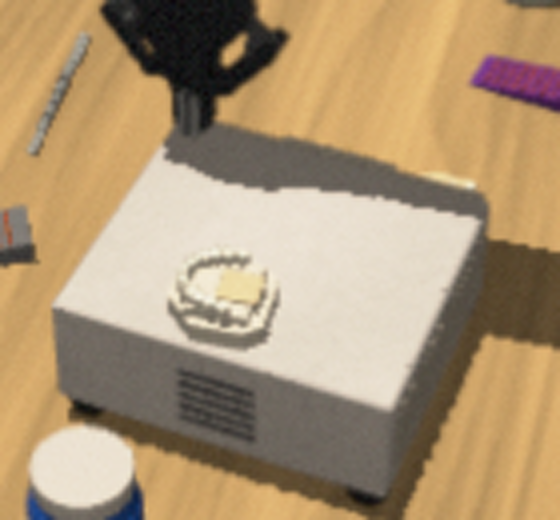

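```bash
python3 -c "
from rig import *
print(sign_off(), get_state()['wrist_force'])"
```

```text
the job is handed in; nothing more can be done
the job is handed in; nothing more can be done
```

The orange wedge is under the short foot, and I handed the job in at about 14 s while holding the test press on the cabinet's top.

- **Wedge:** I pushed it thin end first with two fingertips on its thick end, turning it in line with the foot on the way. It slid freely, then met the foot, and I stopped at about 5.5 N of push, inside the 4 to 8 N snug range.
- **Test press:** I pressed with the closed fingertips over the loose corner. The force rose straight to 9 N while the fingertips sank only about 0.4 mm, so there was no rocking. I held about 8 N to the end, with roughly 2 to 3 N of sideways force.
- **Disturbance:** Comparing the scene camera before and after, nothing had moved except the wedge, the arm and shadows. The cabinet's edges had not shifted. I saw no sign of tilt, but did not measure level separately.

**Mishap:** near the end I mistyped a gripper value, and for one row the fingers opened against the wedge's thick end. That turned the wedge about 3°. Afterwards its centre line measured about 2.5 mm from the foot's centre, so it still covers the foot, and I did the press test after this.

**Uncertain measurement:** the two fixed cameras disagreed by about 10 mm on where the cabinet stood, so I relied on the wrist camera for the foot and press positions.

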